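Change over two drop-door drying cabinets

ROBOT

A 7-joint arm with a two-finger parallel gripper is mounted at the origin on a cart in front of the work surface, level with it; the furniture and walls round the work are solid. World frame = base frame: x ahead of the robot, y to its left, z up, the work surface at z = 0. Lengths are in mm, angles in rad, forces in N, time in s.
With the tool pointing down it reaches from about 425 to 950 mm from the base axis. Payload 4.7 kg.
Tool frame: the origin (TCP) lies at the very end of the fingers, on their centre line; the grasp point (between the pads) lies 19 mm behind it; x points along the fingers, y is the direction in which the jaws open and shut, and the axes are right-handed (so a half turn about x gives the same grasp; the last joint's range is limited). The gripper opens to 85 mm and grips with 20 to 120 N. Pads are 22 mm wide; open, the fingers measure 114 mm over their backs; the gripper's body (76 mm by 85 mm) begins 54 mm behind the grasp point. The pads swing forward as they close: fully open they stand 13 mm farther back than shut.
Start: joints at [-0.029, 0.469, -0.049, 1.532, 0.024, 1.141, -0.082], TCP at [675.017, 0.046, 231.335] pointing down, gripper open.
Joint ranges: [-2.59, 2.59], [-0.33, 1.99], [-1.39, 1.29], [0.1, 2.45], [-1.04, 4.18], [0.21, 1.99], [-2.66, 2.66]. Speed limits (rad/s): [2.57, 2.57, 3.14, 3.14, 3.14, 3.14, 3.14].

INTERFACE

Orientations are given as a unit quaternion [w, x, y, z].
In Python, from workcell import arm gives the robot as it stands. The module is installed in compiled form; this text tells all that it offers. Calls block until the motion is done:
- arm.goto(position, orientation): joint-space move of the TCP to a pose.
- arm.servo_line(position, rotation=None, max_speed=150, contact_N=None): straight line of the TCP; rotation=None keeps the orientation; max_speed is the mean speed in mm/s. With contact_N (N) it stops when the force on the tool has changed by that much, and returns True; else False.
- arm.goto_joints(angles): joint-space move.
- arm.open_gripper() and arm.grasp(newtons=None): open the fingers fully, or close them until they stop; newtons is the grip in N (None keeps the last).
- arm.sleep(seconds).
- arm.ik(position, orientation): joint angles nearest the present ones, or None.
- arm.observe(): the state.
- arm.get_image(name): name is "scene" or "side" or "wrist"; returns a dict with "color" (384x512x3 uint8, red, green, blue), "camera_matrix" (3x3 intrinsics, pixels), "T" (4x4, takes a point from camera to world coordinates). Camera axes: x right, y up, looking along -z (the intrinsics and any distortion apply to the point x, -y, -z); pixel columns grow to the right and rows downward; lengths in mm; the calibration is good to about 2 mm. A picture is of the moment at which its call begins. There is no depth.
A pose or a line that the arm cannot do raises arm.Unreachable and nothing moves.
- arm.sign_off(): hands the job in, once; it reports no verdict.
The state is a dict: "time_s": time; "q": joint angles; "dq": joint speeds; "joint_efforts": joint torques, N m; "position": TCP position; "orientation": TCP orientation; "force": force on the tool from outside, world axes, zero at the start; "ft_torque": the same for the moment, N m; "grip_width": finger opening in mm.
Only numpy, scipy, OpenCV 4.12 (cv2) and the standard library are available. Lean on these libraries where they do the work, as an engineer would, in place of code of your own. Each camera call takes 0.05 s, during which the arm holds its last target.

TASK

The little drying cabinet with the orange bar has been loaded and still stands open: gently push its door up until it is shut. Pull the door of the cabinet with the blue bar all the way down so that it is ready to be loaded. Let go of both doors and do not slam them.

Things in the scene. Friction and masses are not known exactly. Their poses are not given: they have to be found in the camera images.
- blue_bar (a point): Centre of the round blue handle bar, 11 thick, 128 long, on two thin posts 60 either side of centre, centre 50 past the top edge of a white cabinet's door, shut at the start: bar 208 above the bench, 46 above the roof, 23 before the front face, free all round. Frame turns with the door: y along the bar, z up the door, x into the cabinet. Hinge line: parallel to y through x +16, z -140 (mm)
- orange_bar (a point): Centre of the orange bar on a second, equal cabinet (180 wide, 140 deep, 162 high, fixed) with a cream tube rack inside; same frame and offsets. Its door hangs open towards the robot, bar 60 to 120 mm above the bench, which can be pinched across from above with fingers opened little (50 from bar centre to door edge). Doors are 12 thick, 176 wide, 90 from hinge to top edge, centred on the plane x = +16; hinge 68 above the bench.
- blue_door (a joint): Angle of the door with the blue bar, rad: 0 shut (door upright), grows as its top edge comes down towards the robot, stop at 1.5 (fully open, about level). The stiff hinge keeps the door at any angle it is left at; it moves with about 2 to 4 N at the bar.
- orange_door (a joint): Angle of the door with the orange bar, same hinge and meaning: 0 shut, 1.5 fully open; 1.1 to 1.5 rad at the start.

How it is judged (in metres and radians):
At the end, for the whole second after the job is handed in: The door with the orange bar is shut (within 0.15 rad) and the door with the blue bar is down (at 1.32 rad or more of its 1.5), both at rest (value of joint orange_door below 0.15 rad and value of joint blue_door above 1.32 rad and velocity of joint orange_door between -0.1 and 0.1 rad/s and velocity of joint blue_door between -0.1 and 0.1 rad/s); the robot touches nothing.
It fails at once if a door is slammed (faster than 4 rad/s) (velocity of joint orange_door below -4 rad/s or velocity of joint blue_door above 4 rad/s).
It also fails if it takes over 54 s, if anything falls off the work surface, if the arm or the gripper's body presses on something with over 40 N, if the wrist force passes 120 N, or if a joint passes its speed limit or range.

## Working session

There is one attempt and no reset: what is moved stays moved. The work goes in short steps, each a Python script; the robot and the scene stay as the last script left them, time stands still between calls to the robot, and variables do not carry over. Pictures are saved under pics/ and viewed, and the job is handed in when it is done.

```bash
mkdir -p pics; python3 - <<'E'
from workcell import arm
import cv2,numpy as np,pickle
d={}
for n in ["scene","side","wrist"]:
    r=arm.get_image(n); d[n]=r
    cv2.imwrite(f"pics/{n}0.png",r["color"][:,:,::-1]); print(n,np.round(r["T"],2).tolist(),r["camera_matrix"].tolist(),[k for k in r])
pickle.dump(d,open("d0.pkl","wb"))
s=arm.observe();print(s["time_s"],s["orientation"],s["grip_width"],s["force"])
E
```

```text
scene [[0.85, 0.29, -0.45, 109.4], [-0.53, 0.47, -0.71, -787.92], [0.01, 0.83, 0.55, 808.51], [0.0, 0.0, 0.0, 1.0]] [[455.7209893810128, 0.0, 246.2018838608936], [0.0, 455.7209893810128, 195.3679595704172], [0.0, 0.0, 1.0]] ['color', 'camera_matrix', 'T']
side [[0.97, 0.18, -0.18, 394.55], [-0.26, 0.62, -0.74, -767.01], [-0.02, 0.76, 0.65, 856.68], [0.0, 0.0, 0.0, 1.0]] [[396.93504332017443, 0.0, 259.247718679311], [0.0, 396.93504332017443, 196.129624069873], [0.0, 0.0, 1.0]] ['color', 'camera_matrix', 'T']
wrist [[1.0, 0.0, 0.0, 674.77], [-0.0, 0.95, 0.3, 74.09], [-0.0, -0.3, 0.95, 372.92], [0.0, 0.0, 0.0, 1.0]] [[311.1590932941475, 0.0, 252.25673335401927], [0.0, 311.1590932941475, 192.6752118639354], [0.0, 0.0, 1.0]] ['color', 'camera_matrix', 'T']
0.15 [-0.49964267 -0.49959106 -0.50036703  0.50039865] 85.35473484812636 [0.46824509 0.14807156 0.58361069]
```

View pics/scene0.png

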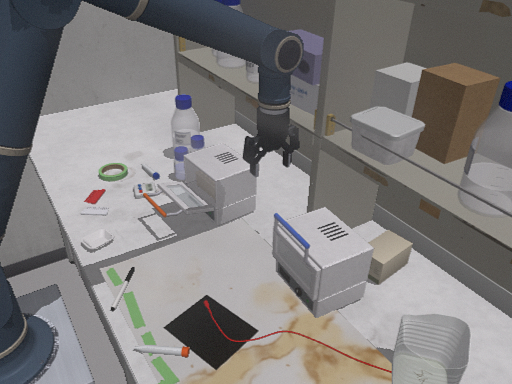

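View pics/side0.png

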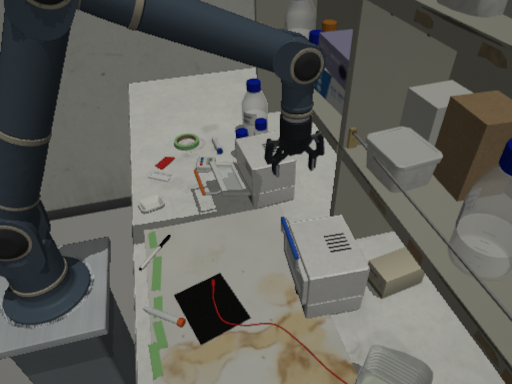

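View pics/wrist0.png

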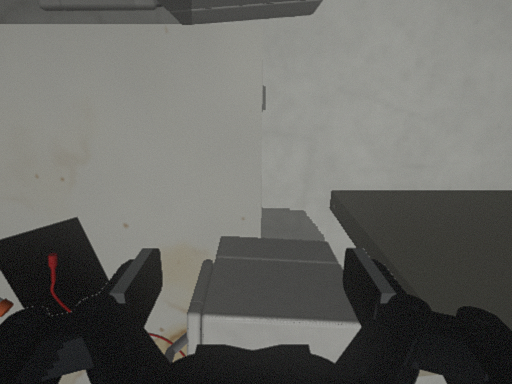

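The scene view shows the blue bar around (292,230) with its door shut, and the orange bar around (154,204) with its door open. The side view shows them at (290,237) and (200,181). Next I'll mask the bars and triangulate them.

```bash
cat > h.py <<'E'
import cv2,numpy as np
def proj(r,P):
    T=np.linalg.inv(r["T"]);p=(T[:3,:3]@np.asarray(P,float).T).T+T[:3,3]
    p=p*[1,-1,-1];q=(r["camera_matrix"]@p.T).T;return q[:,:2]/q[:,2:]
def ray(r,uv):
    d=np.linalg.inv(r["camera_matrix"])@[uv[0],uv[1],1]*[1,-1,-1]
    d=r["T"][:3,:3]@d;return r["T"][:3,3],d/np.linalg.norm(d)
def tri(rs,uvs):
    A=np.zeros((3,3));b=np.zeros(3)
    for r,u in zip(rs,uvs):
        o,d=ray(r,u);M=np.eye(3)-np.outer(d,d);A+=M;b+=M@o
    X=np.linalg.solve(A,b);return X,[np.round(proj(r,[X])[0]-u,1) for r,u in zip(rs,uvs)]
def comps(r,col):
    h=cv2.cvtColor(r["color"],cv2.COLOR_RGB2HSV)
    m=cv2.inRange(h,(105,120,50),(125,255,255)) if col=="blue" else cv2.inRange(h,(4,130,60),(16,255,255))
    m=cv2.morphologyEx(m,cv2.MORPH_CLOSE,np.ones((3,3),np.uint8))
    n,l,s,c=cv2.connectedComponentsWithStats(m)
    out=[]
    for i in range(1,n):
        if s[i,4]<25: continue
        p=np.argwhere(l==i)[:,::-1].astype(float);mu=p.mean(0)
        d=np.linalg.svd(p-mu,full_matrices=False)[2][0];
        if d[1]<0:d=-d
        t=(p-mu)@d;out.append((int(s[i,4]),mu,mu+d*t.min(),mu+d*t.max()))
    return out
E
python3 - <<'E'
import pickle;from h import *
d=pickle.load(open("d0.pkl","rb"))
for n in ["scene","side"]:
  for c in ["blue","orange"]:
    print(n,c)
    for o in comps(d[n],c): print("  ",o[0],*[np.round(x,1) for x in o[1:]])
E
```

```text
scene blue
   99 [229.    1.7] [214.9   1. ] [239.    2.2]
   280 [506.5  96.7] [508.   80.7] [505.2 109.7]
   142 [184.4 100.3] [178.3  94.6] [189.7 105.3]
   26 [155.7 175.2] [153.9 173.1] [157.5 177.4]
   130 [293.9 232. ] [275.5 213.5] [307.8 246.2]
scene orange
   98 [154.8 204.9] [143.5 193.5] [165.4 215.6]
   64 [184.9 351.2] [185.5 346.7] [184.3 355.9]
   25 [366.7 363.4] [359.7 360.7] [373.1 365.8]
side blue
   141 [314.5  36.4] [316.1  29. ] [312.9  44.1]
   135 [325.1  83.5] [327.3  71.4] [322.6  96.7]
   175 [253.4  85.1] [260.1  84.9] [246.8  85.4]
   121 [260.2 123.7] [260.4 117.9] [260.1 130. ]
   102 [241.2 132.5] [247.  131.1] [235.3 133.9]
   43 [509.5 143.9] [509.3 138.1] [509.7 150. ]
   89 [508.3 167. ] [510.5 153.9] [507.1 174.3]
   182 [289.3 238. ] [281.7 216.8] [296.5 258.2]
side orange
   152 [329.3  24.8] [321.9  24.6] [336.1  24.9]
   74 [199.1 181.8] [194.5 169.2] [203.6 194.1]
   56 [180.5 321.8] [182.5 318.2] [178.6 325.3]
   95 [324.8 365.8] [298.6 342.4] [344.6 383.5]
```

```bash
python3 - <<'E'
import pickle;from h import *
d=pickle.load(open("d0.pkl","rb"));R=[d["scene"],d["side"]]
for c,sel in (("blue",[(293,232),(289,238)]),("orange",[(154,204),(199,181)])):
  o=[min(comps(r,c),key=lambda q:np.hypot(*(q[1]-s))) for r,s in zip(R,sel)]
  E=[]
  for k in (1,2,3):
    X,e=tri(R,[q[k] for q in o]);E.append(X);print(c,k,np.round(X,1),e)
  v=E[1]-E[2];print("len",np.linalg.norm(v),"yaw of y axis",np.degrees(np.arctan2(-v[0],v[1])), "mid",(E[1]+E[2])/2)
  if c=="blue":
    for r,q in zip(R,o):
      P=[]
      for k in (1,2,3):
        a,dd=ray(r,q[k]);P.append(a+dd*(208-a[2])/dd[2])
      v=P[1]-P[2];print(" plane208",np.round(P,1).tolist(),np.linalg.norm(v),np.degrees(np.arctan2(-v[0],v[1])))
E
python3 - <<'E'
import cv2
for n,(x,y,w,h) in {"scene":(80,130,260,190),"side":(130,110,250,210)}.items():
    i=cv2.imread(f"pics/{n}0.png")[y:y+h,x:x+w];cv2.imwrite(f"pics/{n}0z.png",cv2.resize(i,None,fx=2.8,fy=2.8,interpolation=2))
E
```

```text
blue 1 [ 602.  -196.3  214.1] [array([-0.5, -0.8]), array([0.3, 0.9])]
blue 2 [ 606.  -124.7  214.9] [array([-0. , -0.1]), array([0. , 0.1])]
blue 3 [ 599.5 -249.7  211.5] [array([0.2, 0.3]), array([-0.1, -0.3])]
len 125.26791766854195 yaw of y axis -2.9994108092198277 mid [ 602.72972775 -187.20245397  213.17562559]
 plane208 [[606.3, -193.2, 208.0], [611.7, -117.3, 208.0], [602.5, -245.6, 208.0]] 128.66293174618733 -4.081706102712938
 plane208 [[604.1, -188.1, 208.0], [608.3, -117.5, 208.0], [600.5, -247.9, 208.0]] 130.63260784866284 -3.40206550069071
orange 1 [446.9 217.8  93. ] [array([-0.1, -0.2]), array([0.1, 0.2])]
orange 2 [442.1 289.6  91.7] [array([-0.1, -0.2]), array([0.1, 0.2])]
orange 3 [451.1 154.7  93.7] [array([-0.1, -0.1]), array([0. , 0.1])]
len 135.24456544233928 yaw of y axis 3.8133052821273212 mid [446.64504346 222.13873661  92.72943906]
```

View pics/scene0z.png

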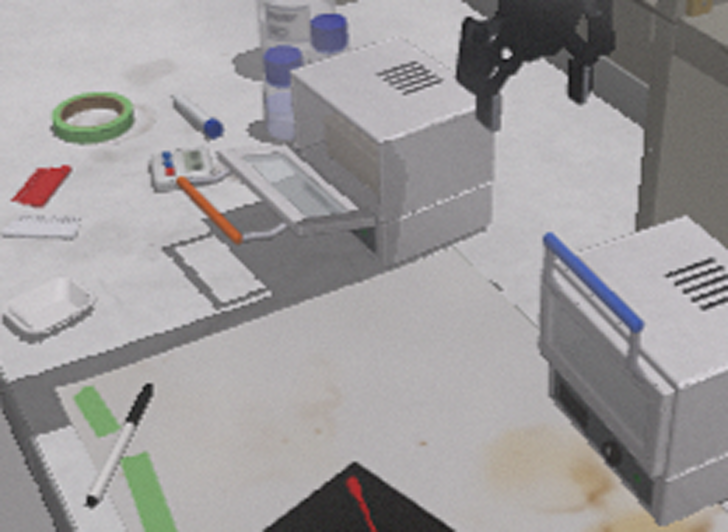

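View pics/side0z.png

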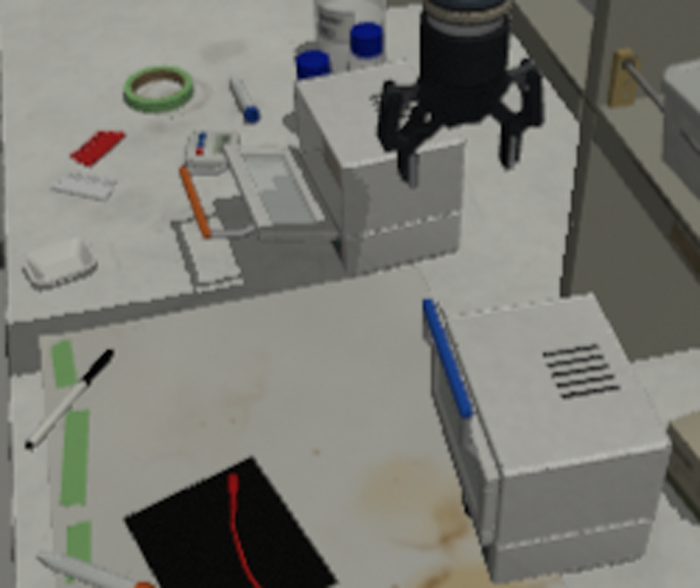

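```bash
cat > m.py <<'E'
from workcell import arm
import numpy as np,cv2
from scipy.spatial.transform import Rotation as Ro
def quat(psi):  # tool down, jaws along cabinet x axis (sign as at start)
    s=np.array([-0.49964267,-0.49959106,-0.50036703,0.50039865]);R0=Ro.from_quat(s,scalar_first=True)
    sg=np.sign(R0.as_matrix()[0,1]); y=sg*np.array([np.cos(psi),np.sin(psi),0]);x=np.array([0,0,-1.])
    return Ro.from_matrix(np.c_[x,y,np.cross(x,y)]).as_quat(scalar_first=True)
class Cab:
    def __init__(s,bar0,psi): # bar centre when shut
        s.psi=psi;s.ex=np.array([np.cos(psi),np.sin(psi),0]);s.h=np.array([*bar0[:2],68.])+16*s.ex
    def bar(s,a): return s.h+s.ex*(-16*np.cos(a)-140*np.sin(a))+np.array([0,0,140*np.cos(a)-16*np.sin(a)])
blue=Cab((604,-184),np.radians(-3.5))
def st(t=""):
    o=arm.observe();print(t,"t=%.2f"%o["time_s"],np.round(o["position"],1),"F",np.round(o["force"],1),"w %.1f"%o["grip_width"]);return o
def snap(tag):
    for n in ["scene","side"]:
        r=arm.get_image(n);cv2.imwrite(f"pics/{n}_{tag}.png",r["color"][:,:,::-1])
        import pickle;pickle.dump(r,open(f"{n}_{tag}.pkl","wb"))
E
python3 - <<'E'
from m import *
q=quat(blue.psi);print(q)
p=blue.bar(0)+30*blue.ex
print(arm.ik([p[0],p[1],270],q))
arm.grasp(20)
arm.servo_line([p[0],p[1],270],q,max_speed=150);st()
print(arm.servo_line([p[0],p[1],190],max_speed=100,contact_N=6));st()
t=blue.bar(0)+5*blue.ex
print(arm.servo_line([t[0],t[1],190],max_speed=25,contact_N=2.0));o=st()
print("along ex from est bar",(o["position"]-blue.bar(0))@blue.ex)
E
```

```text
[ 0.48449754  0.51503605  0.48449754 -0.51503605]
[ 0.21582066  0.41594578  0.00774671  1.52458948 -0.00335691  1.20107039
  0.1630334 ]
 t=2.36 [ 634.3 -184.2  269.7] F [ 0.4 -0.2 -0.4] w 0.1
False
 t=3.31 [ 634.5 -186.   190.8] F [-0.4 -0.3  1.1] w 0.2
True
 t=3.91 [ 621.1 -185.   189.7] F [0.9 0.2 0.2] w 0.3
along ex from est bar 17.08987043301729
```

```bash
python3 - <<'E'
from m import *
for a in np.linspace(0.1,0.85,6):
    p=blue.bar(a)+18*blue.ex-[0,0,18]
    c=arm.servo_line(p,max_speed=50,contact_N=25);st("%.2f %s"%(a,c))
    if c: break
snap("b1")
E
python3 - <<'E'
import cv2
for n,(x,y,w,h) in {"scene":(200,130,200,190),"side":(220,110,200,210)}.items():
    i=cv2.imread(f"pics/{n}_b1.png")[y:y+h,x:x+w];cv2.imwrite(f"pics/{n}_b1z.png",cv2.resize(i,None,fx=2.8,fy=2.8,interpolation=2))
E
```

```text
0.10 False t=4.33 [ 607.1 -184.2  187.3] F [ 0.6 -0.5  0.3] w -0.1
0.25 False t=4.90 [ 587.  -183.   181.4] F [ 0.7 -0.   0.1] w 0.2
0.40 False t=5.47 [ 567.9 -181.8  172.4] F [0.1 0.8 0.2] w 0.3
0.55 False t=6.05 [ 550.4 -180.7  160.7] F [0.9 0.2 0.3] w -0.0
0.70 False t=6.62 [ 535.1 -179.7  146.4] F [ 1.3 -0.8 -0.8] w -0.4
0.85 False t=7.20 [ 522.  -178.9  129.9] F [ 3.7 -1.1 -2.4] w -0.1
```

View pics/scene_b1z.png

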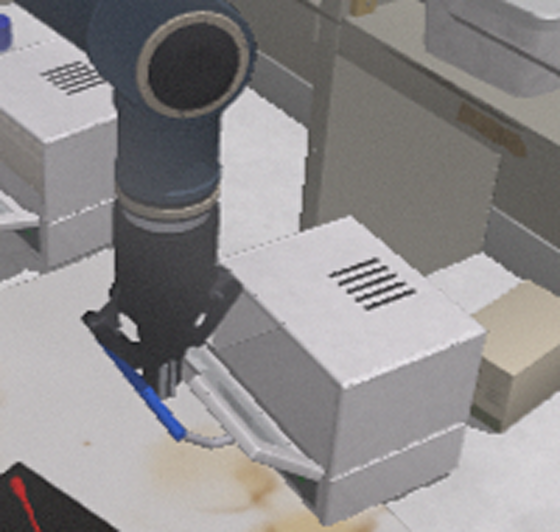

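View pics/side_b1z.png

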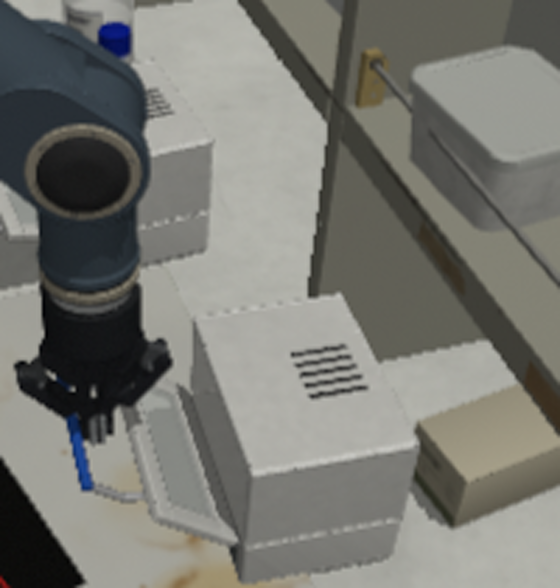

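The blue door is now about half open, at roughly 0.85 rad, with the finger inside the gap. Next I'll lift clear and push down on top of the bar.

```bash
python3 - <<'E'
from m import *
o=arm.observe();p=o["position"]
arm.servo_line(p+4*blue.ex,max_speed=40)
arm.servo_line([*(p+4*blue.ex)[:2],175],max_speed=100);st()
b=blue.bar(0.9);print(b)
arm.servo_line([b[0],b[1],175],max_speed=80)
c=arm.servo_line([b[0],b[1],b[2]-8],max_speed=40,contact_N=1.5);st(c)
E
```

```text
t=8.15 [ 525.7 -179.1  174.8] F [ 0.7 -0.4 -0. ] w -0.3
[ 500.58172954 -177.67466761  142.492165  ]
True t=9.27 [ 499.4 -177.5  149.8] F [-0.5 -0.3 -0.6] w -0.1
```

```bash
python3 - <<'E'
from m import *
for a in np.linspace(0.95,1.46,6):
    p=blue.bar(a)+[0,0,5.5]
    c=arm.servo_line(p,max_speed=50,contact_N=20);st("%.2f %s"%(a,c))
    if c: break
o=arm.observe();p=o["position"]
arm.servo_line([p[0],p[1],p[2]+30],max_speed=60)
arm.servo_line([p[0],p[1],260],max_speed=150)
arm.servo_line([p[0],0,260],max_speed=200)
snap("b2")
E
python3 - <<'E'
import cv2
for n,(x,y,w,h) in {"scene":(80,130,290,210),"side":(130,110,270,210)}.items():
    i=cv2.imread(f"pics/{n}_b2.png")[y:y+h,x:x+w];cv2.imwrite(f"pics/{n}_b2z.png",cv2.resize(i,None,fx=2.7,fy=2.7,interpolation=2))
E
python3 - <<'E'
import pickle;from h import *
R=[pickle.load(open(f"{n}_b2.pkl","rb")) for n in ("scene","side")]
for c in ("blue","orange"):
 for r in R:
  print(c,[(o[0],*[np.round(x).astype(int).tolist() for x in o[1:]]) for o in comps(r,c)])
E
```

```text
0.95 False t=9.61 [ 496.9 -177.4  141.5] F [-0.1  0.3  0.5] w -0.4
1.05 False t=10.04 [ 490.4 -177.   128.6] F [-0.1  0.2 -0.5] w 0.0
1.15 False t=10.47 [ 485.4 -176.7  115.1] F [-0.1  0.2  0.6] w -0.1
1.26 False t=10.91 [ 481.8 -176.5  101.2] F [0.1 0.5 0.1] w 0.2
1.36 False t=11.34 [ 479.6 -176.3   86.9] F [-0.3 -0.4  0. ] w 0.1
1.46 False t=11.78 [ 479.  -176.3   72.6] F [ 0.3 -0.2  0.2] w 0.3
blue [(41, [218, 3], [217, -1], [219, 7]), (53, [233, 2], [238, 2], [228, 2]), (38, [258, 36], [251, 36], [264, 36]), (325, [274, 83], [264, 66], [282, 96]), (279, [506, 97], [508, 81], [505, 110]), (26, [156, 175], [154, 173], [157, 177]), (177, [240, 298], [226, 278], [253, 317])]
blue [(155, [314, 37], [316, 29], [312, 45]), (189, [322, 83], [321, 65], [324, 97]), (175, [253, 85], [260, 85], [247, 85]), (121, [260, 124], [260, 118], [260, 130]), (102, [241, 132], [247, 131], [235, 134]), (42, [510, 144], [509, 138], [510, 150]), (89, [508, 167], [511, 154], [507, 174]), (148, [238, 288], [234, 265], [242, 308])]
orange [(36, [263, 27], [257, 27], [269, 28]), (100, [155, 205], [144, 193], [165, 216]), (66, [185, 351], [186, 347], [184, 356]), (31, [365, 363], [356, 359], [373, 366])]
orange [(152, [329, 25], [322, 25], [336, 25]), (74, [199, 182], [195, 169], [204, 194]), (57, [181, 322], [182, 318], [179, 326]), (39, [283, 330], [272, 322], [297, 339]), (97, [324, 365], [298, 342], [345, 383])]
```

View pics/scene_b2z.png

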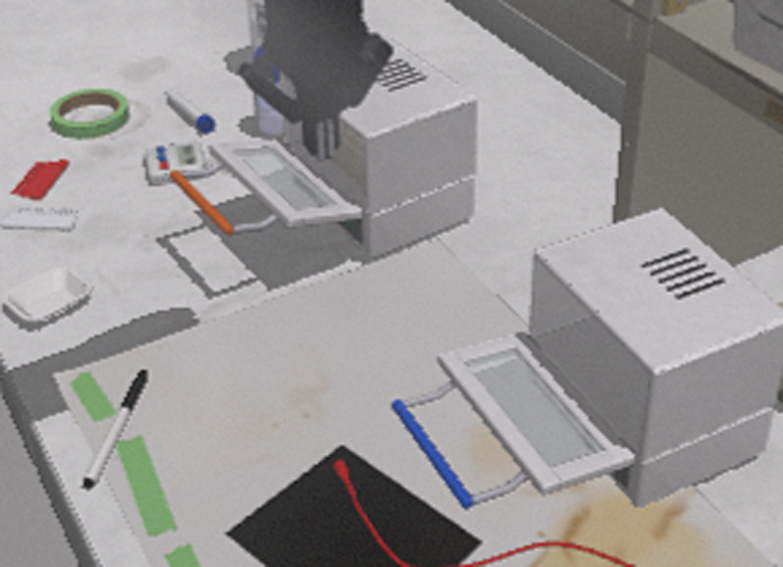

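View pics/side_b2z.png

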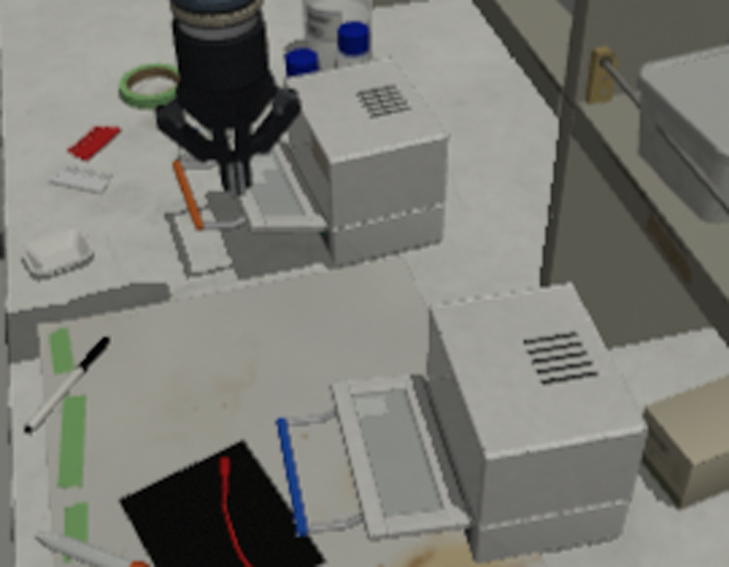

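```bash
python3 - <<'E'
import pickle;from h import *
R=[pickle.load(open(f"{n}_b2.pkl","rb")) for n in ("scene","side")]
for c,sel in (("blue",[(240,298),(238,288)]),("orange",[(154,204),(199,181)])):
  o=[min(comps(r,c),key=lambda q:np.hypot(*(q[1]-s))) for r,s in zip(R,sel)]
  E=[tri(R,[q[k] for q in o])[0] for k in (1,2,3)];v=E[1]-E[2]
  print(c,np.round(E,1).tolist(),np.linalg.norm(v),np.degrees(np.arctan2(-v[0],v[1])))
E
```

```text
blue [[478.6, -184.3, 69.3], [483.6, -111.9, 67.7], [474.7, -243.9, 70.2]] 132.31810789558685 -3.8780310202115507
orange [[446.9, 218.1, 93.1], [442.1, 288.9, 92.3], [451.1, 154.8, 93.6]] 134.46974970679935 3.8538169496771286
```

Blue is down: its bar is at about (479, -179, 69), which gives roughly 1.45 rad. The orange bar is unmoved. Next I'll pinch it from above, set slightly off-centre so the inner finger clears the door edge.

```bash
cat >> m.py <<'E'
A0=1.293
_e=np.array([np.cos(np.radians(3.8)),np.sin(np.radians(3.8)),0])
_h=np.array([447,222,0.])+_e*(16*np.cos(A0)+140*np.sin(A0))
orange=Cab((_h-16*_e)[:2],np.radians(3.8))
E
python3 - <<'E'
from m import *
b=orange.bar(A0);q=quat(orange.psi);print(b,orange.bar(0))
p=b-7*orange.ex
arm.servo_line([p[0],p[1],260],q,max_speed=180)
arm.open_gripper()
arm.servo_line([p[0],p[1],130],max_speed=120);st()
c=arm.servo_line([p[0],p[1],b[2]-14],max_speed=40,contact_N=3);st(c)
if not c:
    arm.grasp(20);st("g")
    p=p+7*orange.ex
    arm.servo_line([p[0],p[1],b[2]-14],max_speed=40);st("centred")
    arm.grasp(30);st("g")
snap("o1")
E
python3 - <<'E'
import cv2
o=[]
for n,(x,y,w,h) in {"scene":(100,120,140,140),"side":(150,90,140,140)}.items():
    i=cv2.imread(f"pics/{n}_o1.png")[y:y+h,x:x+w];o.append(cv2.resize(i,None,fx=2.8,fy=2.8,interpolation=2))
cv2.imwrite("pics/o1z.png",cv2.hconcat(o))
E
```

```text
[447.         222.          91.00660417] [569.75002385 230.15304759 208.        ]
 t=18.17 [440.5 221.9 130.6] F [-0.3 -0.3  0.3] w 85.0
False t=19.64 [440.2 221.6  77.3] F [-0.6 -1.2  0.1] w 85.8
g t=20.31 [446.6 222.1  78.4] F [12.2 -0.4 -5.8] w 9.8
centred t=20.63 [446.4 222.   76.8] F [-0.8  0.2  1.5] w 10.1
g t=20.85 [446.5 222.   76.8] F [-2.2  1.4  0.4] w 9.4
```

View pics/o1z.png

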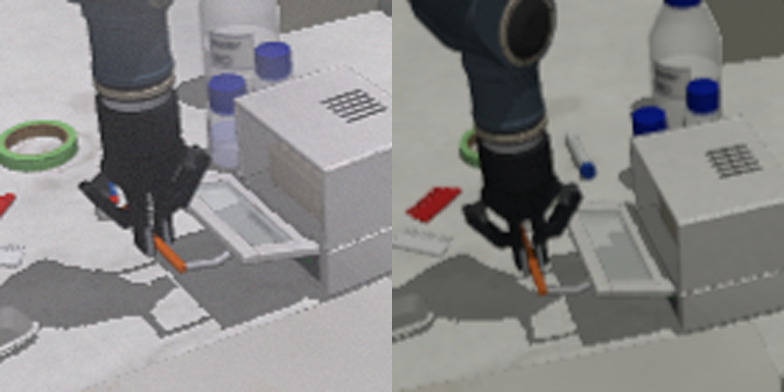

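The fingers are closed on the orange bar at a width of about 10 mm. Now I'll follow the arc up to shut.

```bash
python3 - <<'E'
from m import *
for a in np.linspace(A0,0.03,11)[1:]:
    p=orange.bar(a)-[0,0,14]
    c=arm.servo_line(p,max_speed=60,contact_N=30);st("%.2f %s"%(a,c))
    if c: break
snap("o2")
E
python3 - <<'E'
import cv2
o=[]
for n,(x,y,w,h) in {"scene":(120,70,140,160),"side":(160,60,140,160)}.items():
    i=cv2.imread(f"pics/{n}_o2.png")[y:y+h,x:x+w];o.append(cv2.resize(i,None,fx=2.8,fy=2.8,interpolation=2))
cv2.imwrite("pics/o2z.png",cv2.hconcat(o))
E
```

```text
1.17 False t=21.40 [450.4 222.3  95.1] F [-3.8  1.3  1.9] w 9.8
1.04 False t=21.85 [456.3 222.7 112.2] F [-7.2  0.6  3.9] w 9.6
0.91 False t=22.30 [464.1 223.3 128.1] F [-9.4  0.1  5.7] w 9.6
0.79 False t=22.75 [473.6 223.9 142.9] F [-10.   -0.    7.2] w 9.4
0.66 False t=23.20 [484.8 224.8 156.5] F [-11.6  -0.6  11.1] w 9.9
0.54 False t=23.65 [497.8 225.8 168.8] F [-14.5  -0.9  14. ] w 9.5
0.41 False t=24.10 [514.4 227.  179.9] F [-11.8  -2.7  17.4] w 9.6
0.28 False t=24.55 [532.6 228.3 188.2] F [-7.8  0.  12. ] w 10.2
0.16 False t=25.00 [550.3 229.6 193.4] F [-3.9  0.5  6.9] w 9.7
0.03 False t=25.45 [567.7 230.8 196.5] F [-0.7  0.4  4.5] w 9.9
```

View pics/o2z.png

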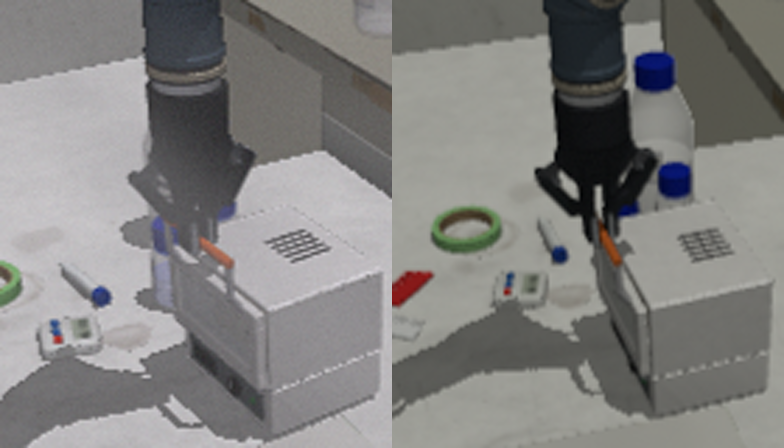

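The door appears shut. I'll push gently to feel for the stop, then release.

```bash
python3 - <<'E'
from m import *
p=arm.observe()["position"]
c=arm.servo_line(p+10*orange.ex,max_speed=20,contact_N=10);st(c)
arm.open_gripper();st("open")
p=arm.observe()["position"]
arm.servo_line([p[0],p[1],245],max_speed=80)
arm.servo_line([p[0]-20,p[1]-100,300],max_speed=150)
arm.servo_line([540,0,330],max_speed=200);st()
snap("o3")
E
python3 - <<'E'
import cv2
o=[]
for n,(x,y,w,h) in {"scene":(120,100,190,200),"side":(160,90,190,200)}.items():
    i=cv2.imread(f"pics/{n}_o3.png")[y:y+h,x:x+w];o.append(cv2.resize(i,None,fx=2.1,fy=2.1,interpolation=2))
cv2.imwrite("pics/o3z.png",cv2.hconcat(o))
import pickle;from h import *
R=[pickle.load(open(f"{n}_o3.pkl","rb")) for n in ("scene","side")]
for c in ("blue","orange"):
 for r in R:
  print(c,[(o[0],*[np.round(x,1).tolist() for x in o[1:]]) for o in comps(r,c)])
from m import orange
b=orange.bar(0);ey=np.array([-orange.ex[1],orange.ex[0],0])
for a in (0,.1,.2):
  b=orange.bar(a);print(a,[np.round(proj(r,[b+64*ey,b,b-64*ey]),1).tolist() for r in R])
E
```

```text
True t=25.95 [569.2 230.9 196.8] F [-1.3  0.2  4.7] w 9.7
open t=26.67 [566.7 231.4 194.3] F [-0.8  0.1  0. ] w 85.1
 t=29.20 [539.9   1.7 329.6] F [-0.3  0.7 -1.2] w 85.3
blue [(132, [258.8, 39.8], [254.8, 32.8], [263.1, 47.3]), (401, [274.5, 81.3], [269.7, 63.7], [278.9, 97.3]), (281, [506.5, 96.6], [508.0, 80.7], [505.2, 109.7]), (151, [184.3, 100.6], [178.7, 94.5], [189.6, 106.5]), (26, [155.7, 175.2], [153.9, 173.1], [157.5, 177.4]), (176, [240.0, 298.0], [225.8, 278.2], [253.4, 316.7])]
blue [(155, [314.2, 37.0], [316.5, 28.8], [312.2, 44.6]), (198, [322.6, 80.9], [319.3, 63.4], [325.6, 96.9]), (82, [256.8, 84.4], [255.5, 78.3], [258.2, 91.0]), (101, [241.1, 132.5], [246.8, 131.2], [235.3, 133.8]), (42, [509.6, 143.9], [509.4, 138.1], [509.8, 150.0]), (82, [508.2, 167.5], [510.4, 153.9], [507.1, 174.4]), (147, [237.8, 287.7], [233.5, 264.9], [241.7, 308.3])]
orange [(60, [263.8, 28.6], [257.0, 27.0], [269.6, 29.8]), (66, [184.9, 351.3], [185.7, 346.6], [184.1, 356.0]), (51, [373.9, 365.8], [359.7, 360.9], [388.1, 370.8])]
orange [(152, [329.3, 24.8], [321.9, 24.6], [336.1, 24.9]), (75, [234.7, 142.4], [228.3, 130.8], [240.8, 153.5]), (56, [180.5, 321.8], [182.5, 318.2], [178.6, 325.3]), (39, [283.6, 329.9], [272.2, 322.2], [296.9, 338.7]), (98, [324.8, 365.7], [298.7, 342.4], [344.6, 383.4])]
0 [[[179.3, 146.1], [190.5, 155.0], [202.6, 164.4]], [[229.1, 131.8], [234.8, 142.3], [240.9, 153.7]]]
0.1 [[[175.0, 148.1], [186.2, 157.1], [198.1, 166.6]], [[224.9, 133.3], [230.4, 143.9], [236.3, 155.4]]]
0.2 [[[170.8, 150.6], [181.9, 159.6], [193.8, 169.3]], [[220.7, 135.1], [226.1, 145.8], [231.8, 157.4]]]
```

View pics/o3z.png

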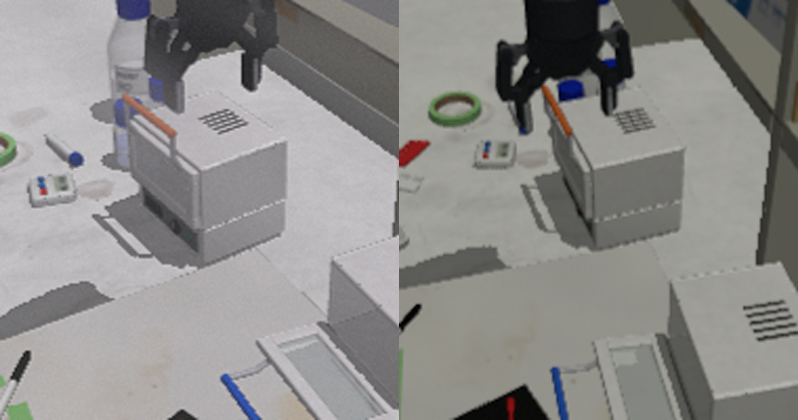

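The bar in the side view is at (234.7, 142.4), against (234.8, 142.3) predicted for 0 rad. In the scene view it's at about (191, 155), against (190.5, 155.0). Blue is still down and the arm is clear of both doors.

```bash
python3 - <<'E'
from m import *
st();arm.sign_off()
E
```

```text
t=29.30 [539.8   2.1 329.5] F [-0.1  0.2  0.5] w 85.6
the job is handed in; nothing more can be done
```

Both doors are where you wanted them, and I handed the job in at about 29 s of the 54 s allowed. The sign-off gives no verdict, so this rests on my own checks.

- **Blue door (down):** I hooked the bar with closed fingers and drew it to about 0.9 rad, then pushed it down from above. The last two-view measurement put it at about 1.45 rad, and its image position had not changed in the final pictures.
- **Orange door (shut):** I pinched the bar from above, followed the arc up until I felt the stop, then released it. The bar matched the predicted position for 0 rad within about 0.2 px in the side view.
- **Gentleness:** I moved the doors at roughly 0.4 rad/s, well under the 4 rad/s limit. The highest tool-force reading between moves was about 21 N, during the orange lift.
- **Robot clear:** the gripper was open and away from everything, with force readings near zero.

**Weak points in the checks:**
- In the scene view the colour mask missed the shut orange bar, so I read its position by eye there (about 191, 155 against the predicted 190.5, 155.0).
- During the blue push-down the force readings stayed near zero, so only the camera measurement confirms that angle.
- At the start, the two cameras together put the blue bar about 5 mm higher than the stated 208 mm, which is more than the 2 mm calibration figure.

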